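Bring the stove liner's fuel gate under the gauge and lower the gauge into it

TASK

The clay stove liner on the turning head is still soft and marks at a touch: without touching it, turn the head by pushing one of its four bars with a finger until the gap in the liner's rim (its fuel gate) stands centred under the brass tongue of the raised gauge arm, and leave the head at rest there. Then push the gauge arm down with a fingertip until it lies level on its stop, with the tongue standing in the gap clear of the clay, and move away. Lift nothing, and leave the tube, mug and mallet where they are.

Things in the scene. Friction and masses are not known exactly. Their poses are not given: they have to be found in the camera images.
- hub (a point): Centre of the round grey turning head (disc 224 mm across, 15 mm thick, top 85 mm above the bench), on its upright axis, 77.5 mm up, at the height of the push bars' centre lines. Turns with the head: the four bars lie along its +x, +y, -x and -y axes. It turns endlessly both ways, takes about 0.3 N m (1.6 N on a bar) and stops almost at once when no longer pushed.
- bar (a point): Middle of the push bar on the head's +x side, 165 mm from the axis, 77.5 mm above the bench; the other three are alike, at quarter turns. Round level steel bar 12 mm thick, bare from 122 to 196 mm from the axis, ending in a black ball 28 mm across centred at 210 mm. Under the bars there is only the bench or the 14 mm bed plate; the gauge's column begins 253 mm from the axis.
- liner: Soft clay liner: beige ring 190 mm across, 140 mm inside, 85 mm high, on a round plywood bat 200 mm across and 10 mm thick; 1.1 kg, loose, centred within 2 mm on the head and carried round by it. Origin: centre of the bat's underside, 85 mm above the bench; z up; -y points out through the middle of the gate. Rim 180 mm above the bench.
- gate (a point): Middle of the fuel gate, the gap in the liner's rim: half-way through the 25 mm wall (82.5 mm from the liner's axis), at rim height. The gate is 80 mm wide there and 52 mm deep from the rim down, open above, inwards and outwards. Axes as liner.
- gate_station (a point): Fixed point under the gauge arm where gate has to come: 82.5 mm from the head's axis towards the gauge column, 180 mm above the bench. Its axes are the stand's: -y points from the head's axis to the column, z up.
- gauge (a joint): Angle of the gauge arm above level, rad: 0 when the arm lies level on its stop, up to 0.6 raised; starts at 0.32 to 0.48. Counterweighted and stiff: it stays where it is left; about 1.5 N down on the knob moves it.
- gauge_knob (a point): Centre of the red ball, 32 mm across, at the arm's free end, 280 mm from the hinge. The hinge is on a green column 285 mm from the head's axis, 200 mm above the bench, level, square to the arm. The arm is a bar 22 mm wide, 14 mm thick, bare from 216 to 262 mm from the hinge. Arm down: the knob is 5 mm from the head's axis, 200 mm above the bench.
- tongue (a point): Brass tongue under the arm, a plate 56 mm wide, 6 mm thick, 46 mm high, square to the arm. Origin: its centre, 202.5 mm from the hinge along the arm and 31 mm below the arm's centre line. With the arm down its lower edge is 34 mm below the liner's rim, 18 mm above the floor of the gate.
- tube: Bystander: steel tube 34 mm across and 150 mm high, standing on the bench. Origin under its centre.
- mug: Bystander: light grey mug, 76 mm across, 85 mm high. Origin under its centre.
- mallet: Bystander: wooden mallet lying on the bench; head 54 mm thick and 85 mm long across its y axis at the origin, handle 200 mm towards its -x, lying lower than 55 mm.
Things that resemble listed ones, but are neither listed nor needed, are in the scene too. Several things have the shape of the liner; the one meant has the colours described above.

How it is judged:
By the outcome, as a careful person would: the job done as asked, in the order asked, and still so for the second after the job is handed in, with the robot touching nothing.
It also fails if it takes over 72 s, if anything falls off the work surface, if the arm or the gripper's body presses on something with over 40 N, if the wrist force passes 120 N, or if a joint passes its speed limit or range.

ROBOT

A 6-joint arm with a two-finger parallel gripper is mounted at the origin on the work surface. World frame = base frame: x ahead of the robot, y to its left, z up, the work surface at z = 0. Lengths are in mm, angles in rad, forces in N, time in s.
With the tool pointing down it reaches from about 350 to 775 mm from the base axis. Payload 7.3 kg.
Tool frame: the origin (TCP) lies at the very end of the fingers, on their centre line; the grasp point (between the pads) lies 19 mm behind it; z points along the fingers, y is the line along which they close (so a half turn about z gives the same grasp; the last joint's range is limited). The gripper opens to 92 mm and grips with 3 to 60 N. Pads are 19 mm wide; open, the fingers measure 130 mm over their backs; the gripper's body (75 mm by 190 mm) begins 47 mm behind the grasp point.
Start: joints at [-1.323, 0.342, 1.524, -0, 1.275, -0.146], TCP at [201.466, -484.826, 226.741] pointing down, gripper open.
Joint ranges: [-2.53, 2.53], [-0.77, 2.02], [0.04, 2.7], [-1, 4.14], [0.28, 2.66], [-3.11, 3.11]. Speed limits (rad/s): [2.57, 2.57, 3.14, 3.14, 3.14, 3.14].

INTERFACE

Orientations are given as a unit quaternion [x, y, z, w].
In Python, from station import env gives the robot as it stands. Calls block until the motion is done:
- env.movep(position, orientation): joint-space move of the TCP to a pose.
- env.move_l(position, velocity=150, attitude=None): straight line of the TCP; attitude=None keeps the orientation; velocity is the mean speed in mm/s.
- env.goto_joints(angles): joint-space move.
- env.command_gripper(opening, grasp_force=None): finger opening in mm; grasp_force is the grip in N (None keeps the last); returns when the fingers have stopped.
- env.dwell(seconds).
- env.inverse_kinematics(position, orientation): joint angles nearest the present ones, or None.
- env.read_state(): the state.
- env.camera(name): name is "scene" or "top" or "wrist"; returns a dict with "color" (480x640x3 uint8, blue, green, red), "z_map" (480x640 float32, mm along the optical axis (not along the pixel's ray), 0 where there is no reading), "fx", "fy", "cx", "cy" (pixels), "origin" and "orientation" of the camera in the world; the wrist camera has in their place "hand_eye" (4x4, takes a point from camera to tool coordinates, whose origin is the TCP and whose axes are the flange's). Camera axes: x right, y up, looking along -z (the intrinsics and any distortion apply to the point x, -y, -z); pixel columns grow to the right and rows downward; lengths in mm; the calibration is good to about 2 mm. A picture is of the moment at which its call begins: read the wrist's pose just before it.
A pose or a line that the arm cannot do raises env.Unreachable and nothing moves.
- env.job_done(): hands the job in; it is judged then, once.
Trained networks look in a picture, given as the dict that the camera call returned (one of the last four; its "shot" number tells which), for a name from the list of things; names that differ only in an ending like _2 or _b are one class to them, and where a whole thing is asked for, a point or a joint stands for the part that bears it (a point fixed in the world has none). Each returns a list of dicts, best first, with "confidence" (0 to 1); they miss things now and then, are a little off and sometimes report something else, mostly with a low value. They report only what shows in the picture. A call takes as long as a camera call. They do not tell look-alikes from the thing itself.
- env.cut_out(picture, name): "pixels" (480x640 bool, what is visible of it).
- env.pinpoint(picture, name): "location" ([x, y, z] in mm, in the coordinates of the camera as it stood for that picture, good to about 4 mm: a listed point, or the origin of a listed thing).
The state is a dict: "t": time; "qpos": joint angles; "dq": joint speeds; "effort": joint torques, N m; "tcp_pos": TCP position; "tcp_rot": TCP orientation; "contact_force": force on the tool from outside, world axes, zero at the start; "moment": the same for the moment, N m; "gripper_width": finger opening in mm; "gripper_force": force on a finger pad.
Only numpy, scipy, OpenCV 4.12 (cv2) and the standard library are available. Lean on these libraries where they do the work, as an engineer would, in place of code of your own. Each camera call takes 0.05 s, during which the arm holds its last target. There are 200 camera calls.

## Working session

There is one attempt and no reset: what is moved stays moved. The work goes in short steps, each a Python script; the robot and the scene stay as the last script left them, time stands still between calls to the robot, and variables do not carry over. Pictures are saved under pics/ and viewed, at most 10 in all, crops included, and the job is handed in when it is done.

```bash
mkdir -p pics; ls
cat > h.py <<'E'
import numpy as np, cv2
from scipy.spatial.transform import Rotation as R
from station import env
def world(p,c,st=None):
    p=np.atleast_2d(p)
    if 'hand_eye' in p.__class__.__dict__: pass
    if 'hand_eye' in c:
        H=np.array(c['hand_eye']); q=p@H[:3,:3].T+H[:3,3]
        return R.from_quat(st['tcp_rot']).apply(q)+st['tcp_pos']
    return R.from_quat(c['orientation']).apply(p)+c['origin']
def pts(c,mask,st=None):
    z=c['z_map']; v,u=np.nonzero(mask&(z>0)); d=z[v,u]
    P=np.c_[(u-c['cx'])/c['fx']*d,-(v-c['cy'])/c['fy']*d,-d]
    return world(P,c,st)
E
sed -i "/__class__/d" h.py
python3 - <<'E'
from h import *
for n in ['scene','top']:
    c=env.camera(n); cv2.imwrite(f'pics/{n}1.png',c['color'])
    print(n,{k:v for k,v in c.items() if k not in('color','z_map')})
    for t in ['hub','bar','liner','gate','gauge_knob','tongue','tube','mug','mallet']:
        for r in env.pinpoint(c,t)[:4]:
            print(t,round(r['confidence'],2),world(r['location'],c)[0].round(0), [k for k in r])
print(env.read_state())
E
```

```text
pics
scene {'fx': 471.59755016382235, 'fy': 471.59755016382235, 'cx': 322.23879184880974, 'cy': 237.65298452282013, 'origin': array([ 950.60922271, -714.66223154,  723.88045646]), 'orientation': array([0.43965972, 0.12849219, 0.26407163, 0.84879636]), 'shot': 1}
bar 0.65 [713. 120.  75.] ['location', 'confidence']
bar 0.18 [543. 152. 178.] ['location', 'confidence']
liner 0.97 [242. 280.  -4.] ['location', 'confidence']
liner 0.73 [553.  75.  85.] ['location', 'confidence']
liner 0.62 [ 282. -394.    3.] ['location', 'confidence']
liner 0.56 [ 591. -411.   -2.] ['location', 'confidence']
gate 0.83 [301. 339.  88.] ['location', 'confidence']
gate 0.81 [ 645. -354.   99.] ['location', 'confidence']
gate 0.75 [548. 155. 176.] ['location', 'confidence']
gate 0.63 [ 282. -310.   94.] ['location', 'confidence']
gauge_knob 0.59 [552.  45. 314.] ['location', 'confidence']
tongue 0.67 [539. -17. 252.] ['location', 'confidence']
tube 0.71 [ 349. -210.   -4.] ['location', 'confidence']
mug 0.74 [654. 329.   1.] ['location', 'confidence']
mallet 0.83 [509. 418.  -0.] ['location', 'confidence']
t
[... 1056 characters left out ...]
ay([-1.32300182e+00,  3.41994665e-01,  1.52410093e+00, -1.57142181e-05,
        1.27542090e+00, -1.46033993e-01]), 'dq': array([-5.36729558e-04, -9.44128579e-04, -1.14987471e-03, -1.10518860e-03,
       -4.31072935e-04, -8.97504916e-05]), 'effort': array([-4.94153683e-04, -4.31138349e+01, -2.44484353e+01,  7.19336048e-02,
        4.82546689e-02, -3.64430730e-05]), 'tcp_pos': array([ 201.45887441, -484.82068974,  226.74295419]), 'tcp_rot': array([ 9.80674507e-01,  1.95646391e-01, -5.57046191e-06,  3.84140733e-05]), 'contact_force': array([ 0.44559647, -0.91479042, -0.97020244]), 'moment': array([-0.00545112,  0.00433317,  0.00478482]), 'gripper_force': 0.0, 'gripper_width': 91.94649382806541}
```

View pics/scene1.png

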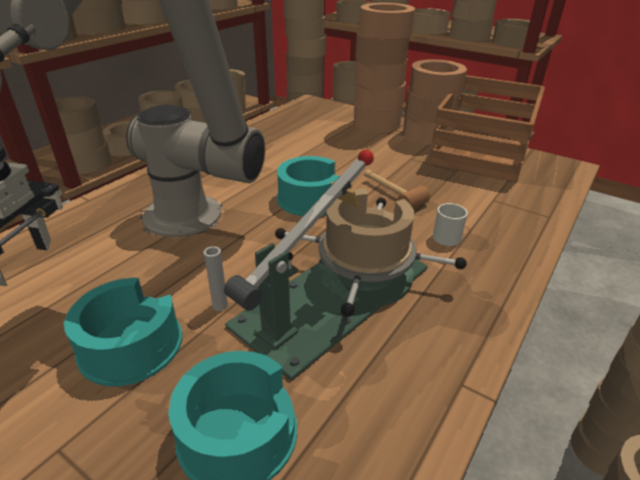

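View pics/top1.png

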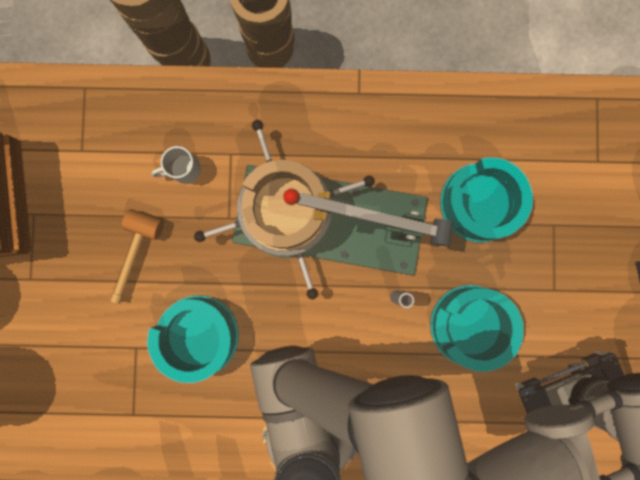

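The scene view shows the beige liner on the head, with its gate facing away from the gauge column; the teal rings are look-alikes. The top view shows the black balls at about (258,125), (369,181), (200,236) and (312,294). The red knob is at (291,197) and the arm runs to (440,232).

```bash
cat >> h.py <<'E'
from scipy.optimize import least_squares
def onplane(c,u,v,z):
    d=R.from_quat(c['orientation']).apply([(u-c['cx'])/c['fx'],-(v-c['cy'])/c['fy'],-1])
    o=np.array(c['origin']); return o+d*(z-o[2])/d[2]
def gap(P,hub):
    "gate azimuth (deg) from rim points"
    q=P[(abs(P[:,2]-180)<8)]-np.r_[hub,0]; r=np.hypot(q[:,0],q[:,1]); q=q[(r>66)&(r<100)]
    h,_=np.histogram(np.degrees(np.arctan2(q[:,1],q[:,0]))%360,360,(0,360)); return h
E
python3 - <<'E'
from h import *
c=env.camera('top'); g=cv2.cvtColor(c['color'],cv2.COLOR_BGR2GRAY)
B=[]
for u,v in [(258,125),(369,181),(200,236),(312,294)]:
    w=g[v-9:v+10,u-9:u+10]; m=(w<45); 
    n,l,s,ce=cv2.connectedComponentsWithStats(m.astype(np.uint8)); k=1+np.argmax(s[1:,4])
    p=onplane(c,u-9+ce[k][0],v-9+ce[k][1],77.5); B.append(p[:2]); print(s[k],p.round(1))
B=np.array(B); print('mid',(B[0]+B[3])/2,(B[1]+B[2])/2)
hub=B.mean(0); d=B-hub; print(hub,np.hypot(*d.T),np.degrees(np.arctan2(d[:,1],d[:,0])))
P=pts(c,np.ones((480,640),bool)); near=P[np.hypot(*(P[:,:2]-hub).T)<110]
h=gap(near,hub); print('zero bins',np.nonzero(h<1)[0])
# rim circle fit
q=near[abs(near[:,2]-180)<8]; print('rim z',np.median(q[:,2]),len(q))
# green bed plate rectangle & gauge arm
hsv=cv2.cvtColor(c['color'],cv2.COLOR_BGR2HSV)
m=cv2.inRange(hsv,(50,60,20),(88,255,120))>0
z=P[:,2]
A=pts(c,np.ones((480,640),bool)); rr=A[:,:2]-hub
s=A[(A[:,2]>195)&(A[:,2]<345)&(np.hypot(*rr.T)<350)&(A[:,0]<650)&(A[:,0]>430)&(A[:,1]<60)]
vx,vy,x0,y0=cv2.fitLine(s[:,:2].astype(np.float32),cv2.DIST_HUBER,0,.01,.01).ravel()
print('arm dir az',np.degrees(np.arctan2(vy,vx)),'pt',x0,y0,'lateral off hub',(x0-hub[0])*-vy+(y0-hub[1])*vx,len(s))
t=(s[:,:2]-hub)@np.array([vx,vy]); f=np.polyfit(t,s[:,2],1); print('slope',f,t.min(),t.max())
for a in range(30,235,20):
    r=np.radians(a); 
    for k in (0,1):
        ty=np.array([-np.sin(r),np.cos(r),0])*(1-2*k); zz=np.array([0,0,-1]); 
        Q=R.from_matrix(np.c_[np.cross(ty,zz),ty,zz]).as_quat()
        j=env.inverse_kinematics([hub[0]+165*np.cos(r),hub[1]+165*np.sin(r),68],Q); print(a,k,None if j is None else np.round(j,2))
E
```

```text
Traceback (most recent call last):
ValueError: attempt to get argmax of an empty sequence
```

```bash
cat > m.py <<'E'
from h import *
c=env.camera('top'); g=cv2.cvtColor(c['color'],cv2.COLOR_BGR2GRAY)
B=[]
for u,v in [(258,125),(369,181),(200,236),(312,294)]:
    w=g[v-7:v+8,u-7:u+8]; m=(w<w.min()+28); 
    n,l,s,ce=cv2.connectedComponentsWithStats(m.astype(np.uint8)); k=1+np.argmax(s[1:,4])
    p=onplane(c,u-7+ce[k][0],v-7+ce[k][1],77.5); B.append(p[:2]); print(w.min(),s[k],p.round(1))
B=np.array(B); print('mid',(B[0]+B[3])/2,(B[1]+B[2])/2)
hub=B.mean(0); d=B-hub; print(hub,np.hypot(*d.T),np.degrees(np.arctan2(d[:,1],d[:,0])))
P=pts(c,np.ones((480,640),bool)); near=P[np.hypot(*(P[:,:2]-hub).T)<110]
h=gap(near,hub); print('zero bins',np.nonzero(h<1)[0])
q=near[abs(near[:,2]-180)<8]; print('rim z',np.median(q[:,2]),len(q))
A=P; rr=A[:,:2]-hub
s=A[(A[:,2]>195)&(A[:,2]<345)&(np.hypot(*rr.T)<350)&(A[:,0]<650)&(A[:,0]>430)&(A[:,1]<60)]
vx,vy,x0,y0=cv2.fitLine(s[:,:2].astype(np.float32),cv2.DIST_HUBER,0,.01,.01).ravel()
print('arm dir az',np.degrees(np.arctan2(vy,vx)),'pt',x0,y0,'lateral off hub',(x0-hub[0])*-vy+(y0-hub[1])*vx,len(s))
t=(s[:,:2]-hub)@np.array([vx,vy]); f=np.polyfit(t,s[:,2],1); print('slope',f,t.min(),t.max())
for a in range(30,235,20):
    r=np.radians(a); 
    for k in (0,1):
        ty=np.array([-np.sin(r),np.cos(r),0])*(1-2*k); zz=np.array([0,0,-1]); 
        Q=R.from_matrix(np.c_[np.cross(ty,zz),ty,zz]).as_quat()
        j=env.inverse_kinematics([hub[0]+165*np.cos(r),hub[1]+165*np.sin(r),68],Q); print(a,k,None if j is None else np.round(j,2))
E
python3 m.py
```

```text
48 [ 1  2 11 10 83] [752.4 140.5  77.5]
49 [  2   2  13  13 105] [ 620.  -129.3   77.5]
50 [ 2  2 10 11 82] [483.4 269.   77.5]
53 [ 2  2 11 10 83] [3.547e+02 2.000e-01 7.750e+01]
mid [553.53607929  70.34638633] [551.72891225  69.84802807]
[552.63249577  70.0972072 ] [211.81685664 210.45369217 210.56875115 209.94684219] [  19.41797832  -71.31867067  109.19059375 -160.54632702]
zero bins [ 66  67  68  69  70  71  72  73  74  75  76  77  78  79  80  81  82  83
  84  85  86  87  88  89  90  91  92  93  94  95  96  97  98  99 100 101
 102 103 104 105 106 107 108 109 110 111 112 113 114 115 116 117 118 119
 120 121 122 254 256 261 263 264 265 266 267 268 269 270 271 272 273 274
 275 276 277 278 279 280 281]
rim z 179.48623644529516 2080
arm dir az 81.12901 pt 527.5874 -82.57263 lateral off hub 1.2022781539448992 2170
slope [  0.41703245 327.90435351] -317.4113621551411 -13.97361022159384
30 0 [ 0.11  0.82  1.12 -0.    1.2  -1.99]
30 1 [ 0.11  0.82  1.12 -0.    1.2   1.16]
50 0 [ 0.18  0.78  1.21 -0.    1.15 -2.26]
50 1 [ 0.18  0.78  1.21 -0.    1.15  0.88]
70 0 [ 0.24  0.71  1.35 -0.    1.08 -2.56]
70 1 [ 0.24  0.71  1.35 -0.    1.08  0.59]
90 0 [ 0.27  0.64  1.5  -0.    1.   -2.87]
90 1 [ 0.27  0.64  1.5  -0.    1.    0.27]
110 0 [ 0.29  0.55  1.67 -0.    0.92  3.08]
110 1 [ 0.29  0.55  1.67 -0.    0.92 -0.06]
130 0 [ 0.26  0.47  1.83 -0.    0.84  2.7 ]
130 1 [ 0.26  0.47  1.83 -0.    0.84 -0.44]
150 0 [ 0.18  0.4   1.96 -0.    0.78  2.28]
150 1 [ 0.18  0.4   1.96 -0.    0.78 -0.87]
170 0 [ 0.06  0.35  2.05 -0.    0.74  1.8 ]
170 1 [ 0.06  0.35  2.05 -0.    0.74 -1.34]
190 0 [-0.09  0.34  2.08 -0.    0.73  1.31]
190 1 [-0.09  0.34  2.08 -0.    0.73 -1.84]
210 0 [-0.22  0.36  2.03 -0.    0.75  0.83]
210 1 [-0.22  0.36  2.03 -0.    0.75 -2.31]
230 0 [-0.3   0.42  1.93 -0.    0.79  0.4 ]
230 1 [-0.3   0.42  1.93 -0.    0.79 -2.74]
```

```bash
cat >> h.py <<'E'
hub=np.array([552.6,70.1])
def att(a):
    r=np.radians(a); ty=np.array([np.sin(r),-np.cos(r),0]); zz=np.array([0,0,-1.])
    return R.from_matrix(np.c_[np.cross(ty,zz),ty,zz]).as_quat()
def pos(a,r,z): return [hub[0]+r*np.cos(np.radians(a)),hub[1]+r*np.sin(np.radians(a)),z]
def arc(a0,a1,r,z,v,step=8):
    n=max(1,int(np.ceil(abs(a1-a0)/step)))
    for a in np.linspace(a0,a1,n+1)[1:]: env.move_l(pos(a,r,z),v,att(a))
def look():
    c=env.camera('top'); P=pts(c,np.ones((480,640),bool)); h=gap(P,hub)
    return c,np.nonzero(h<1)[0]
E
cat > s1.py <<'E'
from h import *
env.command_gripper(0)
env.movep([100,-380,330],att(150)); env.movep([330,190,330],att(140))
env.movep(pos(94,190,150),att(94)); env.move_l(pos(94,165,60),120,att(94))
s=env.read_state(); print(s['t'],s['tcp_pos'],s['gripper_width'],s['contact_force'])
arc(94,178,165,60,70)
s=env.read_state(); print(s['t'],s['tcp_pos'],s['contact_force'])
c,z=look(); print(z); cv2.imwrite('pics/top2.png',c['color'])
E
python3 s1.py
```

```text
8.8333 [541.66166944 235.02719088  60.95814325] 0.17750914330387946 [-0.8204704  -0.55484075  0.02891327]
13.9667 [387.89917949  76.12399685  60.02302978] [ 0.46049795 -0.24565532  0.12432288]
[144 145 146 147 148 149 150 151 152 153 154 155 156 157 158 159 160 161
 162 163 164 165 166 167 168 169 170 171 172 173 174 175 176 177 178 179
 180 181 182 183 184 185 186 187 188 189 190 191 192 193 194 195 196 197
 198 199 200 261 263 264 265 266 267 268 269 270 271 272 273 274 275 276
 277 278 279 280 281]
```

View pics/top2.png

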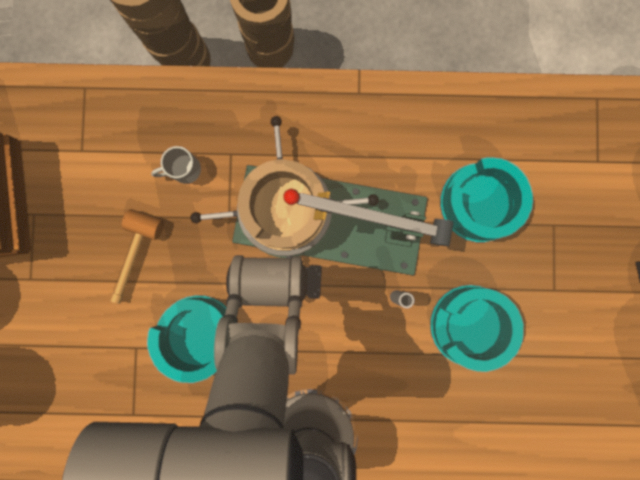

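The head has turned about 78°, so the gate is now at roughly 172°. A second stroke on the next bar will finish the turn.

```bash
cat > s2.py <<'E'
from h import *
env.move_l(pos(174,170,60),60,att(174)); env.move_l(pos(170,185,150),150,att(170))
c,z=look(); print('gap',z[z<240])
arc(170,82,190,150,180,15); env.move_l(pos(82,165,60),120,att(82))
print(env.read_state()['t'])
arc(82,172,165,60,70); arc(172,174.5,165,60,25)
env.move_l(pos(171,168,60),60,att(171)); env.move_l(pos(168,185,150),150,att(168))
env.movep([330,190,330],att(140))
c,z=look(); print(z, env.read_state()['t']); cv2.imwrite('pics/top3.png',c['color'])
d=env.camera('scene'); cv2.imwrite('pics/scene3.png',d['color'])
P=np.r_[pts(d,np.ones((480,640),bool))]; h=gap(P,hub); print('scene',np.nonzero(h<1)[0])
for n,k in(('t',c),('s',d)):
    for t in('gate','tongue','bar','gauge_knob'):
        for r in env.pinpoint(k,t):
            w=world(r['location'],k)[0]
            if np.hypot(*(w[:2]-hub))<230: print(n,t,round(r['confidence'],2),w.round(1),np.degrees(np.arctan2(w[1]-hub[1],w[0]-hub[0]))%360)
E
python3 s2.py
```

```text
gap [144 145 146 147 148 149 150 151 152 153 154 155 156 157 158 159 160 161
 162 163 164 165 166 167 168 169 170 171 172 173 174 175 176 177 178 179
 180 181 182 183 184 185 186 187 188 189 190 191 192 193 194 195 196 197
 198 199 200]
18.6583
[230 231 232 233 234 235 236 237 238 239 240 241 242 243 244 245 246 247
 248 249 250 251 252 253 254 255 256 257 258 259 260 261 262 263 264 265
 266 267 268 269 270 271 272 273 274 275 276 277 278 279 280 281 282 283
 284 285 286 287] 26.5667
scene [ 17  83 146 147 148 149 150 151 152 153 154 155 156 157 158 159 160 161
 162 163 164 165 166 167 168 169 170 171 172 173 174 175 176 177 178 179
 183 232 233 234 235 236 237 238 239 240 241 242 243 244 245 246 247 248
 249 250 251 252 253 254 255 256 257 258 259 260 261 262 263 264 265 266
 267 268 269 270 271 272 273 274 275 276 277 278 279 280 281 282 283 284
 285 286 287]
t gate 0.69 [538.5 -13.3 179.2] 260.3754599837064
t tongue 0.98 [540.6 -14.4 252.2] 261.9005215897154
t bar 0.68 [393.2  61.7  78. ] 183.00170482664578
t gauge_knob 0.75 [546.4  42.4 316.8] 257.2879842079688
s gate 0.75 [537.6 -10.7 178.6] 259.50691088388083
s tongue 0.78 [543.1 -16.8 256.9] 263.787733157351
s bar 0.76 [394.1  59.2  76.5] 183.9456835896281
s gauge_knob 0.73 [549.5  43.6 312.3] 263.38268090105396
```

View pics/scene3.png

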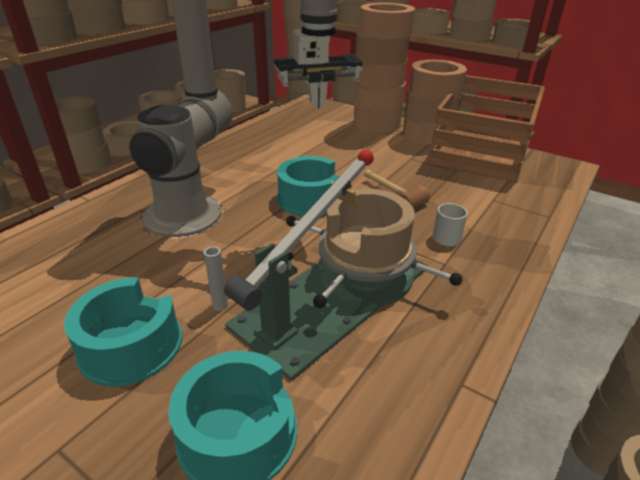

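View pics/top3.png

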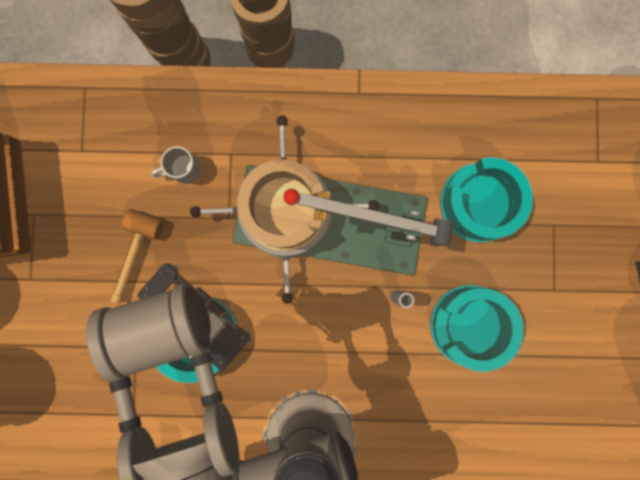

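The gate is at about 259° and the arm at about 260–261°. I'll measure the arm line in both cameras before nudging.

```bash
cat > m2.py <<'E'
from h import *
for n in('top','scene'):
    c=env.camera(n); P=pts(c,np.ones((480,640),bool))
    # rim centre
    q=P[(abs(P[:,2]-180)<4)&(np.hypot(*(P[:,:2]-hub).T)<103)&(np.hypot(*(P[:,:2]-hub).T)>64)][:,:2]
    # arm: points near the plane through the arm's top, between hinge and knob
    ax=np.array([np.cos(np.radians(81)),np.sin(np.radians(81))]); nn=np.array([-ax[1],ax[0]])
    r=P[:,:2]-hub; t=r@ax; l=r@nn
    e=P[:,2]-(328+.417*t)
    s=(t>-240)&(t<-45)&(abs(l)<25)&(abs(e)<8)
    # mid of width per t-slice
    T=[];L=[]
    for a in range(-240,-45,8):
        k=s&(t>=a)&(t<a+8)
        if k.sum()>8: T.append(a+4);L.append((np.percentile(l[k],3)+np.percentile(l[k],97))/2)
    f=np.polyfit(T,L,1); print(n,'arm az',261+np.degrees(f[0]),'lat at -82.5',np.polyval(f,-82.5),'-> az',261-np.degrees(np.polyval(f,-82.5)/82.5),'resid',np.std(np.polyval(f,T)-L).round(2))
    # rim outer circle
    rr=P[(P[:,2]>125)&(P[:,2]<184)]; d=np.hypot(*(rr[:,:2]-hub).T); rr=rr[(d>85)&(d<105)]
    # gap edges per finer bins
    a=np.degrees(np.arctan2(q[:,1]-hub[1],q[:,0]-hub[0]))%360; rad=np.hypot(*(q-hub).T)
    for r0 in (74,82,90):
        k=abs(rad-r0)<5; b=a[k]; print(r0,'edges',b[(b<259)&(b>190)].max() if ((b<259)&(b>190)).any() else None,b[b>259].min())
    # plate edge direction
    hsv=cv2.cvtColor(c['color'],cv2.COLOR_BGR2HSV)
    g=P[(abs(P[:,2]-14)<4)&(t<-150)&(t>-330)&(abs(l)<95)]; g=(g[:,:2]-hub); tt=g@ax; ll=g@nn
    E=[(x,ll[abs(tt-x)<4].min(),ll[abs(tt-x)<4].max()) for x in range(-300,-170,10) if (abs(tt-x)<4).sum()>5]; E=np.array(E)
    print('plate edges slopes',[ (np.degrees(np.polyfit(E[:,0],E[:,i],1)[0]).round(2),np.median(E[:,i]).round(1)) for i in(1,2)])
E
python3 m2.py
```

```text
top arm az 261.0245170148429 lat at -82.5 0.013825767433346799 -> az 260.99039808336414 resid 0.17
74 edges 229.65543362867336 288.08173052270456
82 edges 229.52138525074565 288.75930705338715
90 edges 229.09875223134296 288.3325222436154
plate edges slopes [(np.float64(-0.24), np.float64(-94.4)), (np.float64(-0.01), np.float64(94.7))]
scene arm az 260.7579642541679 lat at -82.5 -2.138092386032297 -> az 262.4848929688328 resid 0.39
74 edges 231.17784988342333 288.6542615868674
82 edges 231.0275261580502 288.4753984748969
90 edges 231.74507588273292 289.50438476895647
plate edges slopes [(np.float64(0.01), np.float64(-94.2)), (np.float64(-25.04), np.float64(71.5))]
```

Both cameras say the gate needs about +2.1° more, so I'll nudge it and check again.

```bash
cat > s3.py <<'E'
from h import *
env.movep(pos(166,185,150),att(166)); env.move_l(pos(168,165,60),120,att(168))
arc(168,173,165,60,60); arc(173,176.6,165,60,20)
env.move_l(pos(172,168,60),60,att(172)); env.move_l(pos(168,185,150),150,att(168))
env.movep([330,190,330],att(140)); print(env.read_state()['t'])
E
python3 s3.py; python3 m2.py
```

```text
31.875
top arm az 261.0743153190968 lat at -82.5 0.1473994336234331 -> az 260.8976319339486 resid 0.3
74 edges 231.90387717204757 290.4600529518515
82 edges 231.62562150212995 290.31372327198386
90 edges 231.7981259493605 290.31372327198386
plate edges slopes [(np.float64(-0.18), np.float64(-94.5)), (np.float64(0.23), np.float64(94.6))]
scene arm az 260.80406082808764 lat at -82.5 -2.172132147886124 -> az 262.5085333893159 resid 0.55
74 edges 234.17995112061453 290.65879083500556
82 edges 234.17995112061453 291.3322133863224
90 edges 233.21600857550334 290.7785745177324
plate edges slopes [(np.float64(0.01), np.float64(-94.4)), (np.float64(-24.8), np.float64(70.6))]
```

The gate is now centred under the arm to within about 0.2° in both cameras. Next is pushing the arm down.

```bash
cat > s4.py <<'E'
from h import *
A=att(171)
def tip(th,dz=0):   # top of the knob at arm angle th
    r=285-280*np.cos(th); return np.array(pos(261,r,200+280*np.sin(th)+16+dz))
env.movep([400,150,400],A); env.movep(tip(.40,45),A)
f0=env.read_state()['contact_force'][2]
env.move_l(tip(.40,8),60)
for th in np.r_[np.linspace(.40,.03,12),np.linspace(.024,-.014,14)]:
    env.move_l(tip(th),50 if th>.025 else 15)
    s=env.read_state(); f=s['contact_force'][2]-f0; print(round(th,3),s['tcp_pos'].round(1),round(f,1))
    if f>(20 if th>.03 else 7): break
env.move_l(s['tcp_pos']+[0,0,80],100); env.movep([400,150,400],A); env.movep([330,190,330],att(140))
print(env.read_state()['t'])
for n in('top','scene'):
    c=env.camera(n); cv2.imwrite(f'pics/{n}4.png',c['color'])
    for t in('gauge_knob','tongue','gate'):
        for r in env.pinpoint(c,t)[:4]:
            w=world(r['location'],c)[0]
            if np.hypot(*(w[:2]-hub))<130: print(n,t,round(r['confidence'],2),w.round(1))
    P=pts(c,np.ones((480,640),bool)); r=P[:,:2]-hub; a=np.radians(81); t=r@[np.cos(a),np.sin(a)]; l=r@[-np.sin(a),np.cos(a)]
    k=(abs(l)<8)&(t>-240)&(t<-45)&(P[:,2]>185); print('arm slope,z',np.polyfit(t[k],P[k,2],1))
E
python3 s4.py
```

```text
0.4 [548.2  43.3 324.7] -0.4
0.366 [548.7  46.9 315.8] -0.4
0.333 [549.2  50.1 306.9] -0.9
0.299 [549.7  52.9 298. ] -0.2
0.265 [550.1  55.5 288.9] 0.2
0.232 [550.4  57.8 279.8] -0.4
0.198 [550.7  59.8 270.6] 0.0
0.165 [551.   61.4 261.4] 0.0
0.131 [551.2  62.8 252.1] -0.3
0.097 [551.4  63.8 242.7] -1.1
0.064 [551.5  64.6 233.3] 0.5
0.03 [551.5  65.  223.9] -1.0
0.024 [551.8  65.  222.7] 0.3
0.021 [551.8  65.1 222. ] 0.3
0.018 [551.8  65.2 221.1] 0.3
0.015 [551.8  65.2 220.2] 2.1
0.012 [551.8  65.2 219.4] 1.4
0.009 [551.8  65.2 218.5] 0.9
0.006 [551.8  65.2 217.7] 0.7
0.004 [551.8  65.2 216.9] 0.6
0.001 [551.8  65.2 216.1] 0.8
-0.002 [551.9  65.2 216. ] 5.1
-0.005 [551.9  65.2 215.8] 9.6
43.5083
top gauge_knob 0.66 [552.   67.9 204.9]
top tongue 0.67 [544.3  -8.7 163.4]
top gate 0.97 [540.2  -9.3 179.8]
arm slope,z [-1.18447743e-03  2.06470163e+02]
scene gauge_knob 0.73 [556.7  66.  197.1]
scene tongue 0.79 [538.9 -12.  164.1]
scene gate 0.65 [540.5  -9.2 179.5]
arm slope,z [-2.40754760e-03  2.05018924e+02]
```

Run:
```python
import cv2,numpy as np
a=cv2.imread('pics/scene4.png')[130:330,210:480];b=cv2.imread('pics/top4.png')[110:310,180:450]
cv2.imwrite('pics/f.png',cv2.resize(np.vstack([a,b]),None,fx=1.45,fy=1.45,interpolation=cv2.INTER_CUBIC))
```

```text
(no output)
```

View pics/f.png

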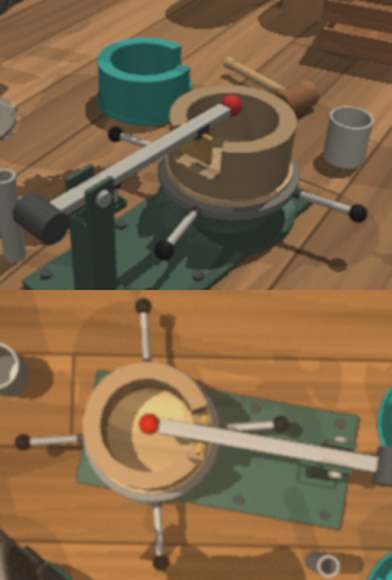

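The arm lies level with the knob at about (232,105) in the upper crop. The brass tongue stands in the gate at about (203,150), clear of the clay, and the robot is clear of everything.

```bash
python3 -c "
from h import *
print(env.job_done())"
```

```text
the job is handed in; nothing more can be done
None
```

The job is handed in at about 44 s of the allowed 72 s: the gate is centred under the gauge arm (within about 0.2° by my measurement), the arm lies level on its stop with the tongue in the gap clear of the clay, and the robot has moved away.

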